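# Lock the instrument case's push-and-turn screw

### The arm

A 6-joint arm with a two-finger parallel gripper is mounted at the origin on a cart in front of the work surface, level with it; the furniture and walls round the work are solid. World frame = base frame: x ahead of the robot, y to its left, z up, the work surface at z = 0. Lengths are in m, angles in rad, forces in N, time in s.
With the tool pointing down it reaches from about 0.35 to 0.95 m from the base axis. Payload 17.4 kg.
Tool frame: the origin (TCP) lies at the very end of the fingers, on their centre line; the grasp point (between the pads) lies 19 mm behind it (bot.grip_depth is the z of the grasp point in the tool frame, in m); z points along the fingers, y is the line along which they close (so a half turn about z gives the same grasp; the last joint's range is limited). The gripper opens to 93 mm and grips with 3 to 60 N. Pads are 15 mm wide; open, the fingers measure 128 mm over their backs; the gripper's body (75 mm by 188 mm) begins 65 mm behind the grasp point.
Start: joints at [1.293, 0.116, 1.442, -0, 1.584, -0.038], TCP at [0.16, 0.656, 0.192] pointing down, gripper open.
Joint ranges: [-2.83, 2.83], [-0.83, 2.19], [0.07, 2.5], [-1.14, 4.28], [0.01, 3], [-2.97, 2.97]. Speed limits (rad/s): [1.89, 1.89, 2.22, 3.14, 3.14, 3.14].

### API

Orientations are given as a unit quaternion [w, x, y, z].
In Python, from station import state, viewer, bot gives the robot as it stands.
- The arm moves only by the shell command python3 -m inch 'ROWS' [OPENING]. ROWS is JSON, one flat list of numbers, 4 for each row, row after row: the shift along the tool's x, y, z in cm, then the turn about the tool's z in rad. In form: [x, y, z, twist, x, y, z, twist, ...]. A call has 1 to 10 rows; each row is the pose to reach, as a shift and turn from the pose commanded when the call began, along the tool's axes at that moment; what a row does not reach only later rows make up. A row lasts 1/8 s, in which the tool goes at most 62.5 mm and 10.7 degrees, less where a joint would pass 70% of its speed; a pose out of reach is approached as far as the arm can. A call with a gripper value outside its range is refused whole. OPENING is the finger opening in cm, from 0 to 9.3, set as the call begins (- or left out, the last holds). The fingers move at their own pace and stop on an object; the grip force is fixed at half the most. Time passes only in rows, so rows that repeat a pose let the fingers close. It gives the time, the measured TCP pose, the force, the opening and the grip force at its end, in the units of the state.
- state(): the state, without advancing time (a new reading comes with each control period).
- viewer.snapshot(name): name is "side" or "top" or "wrist"; returns a dict with "pixels" (400x640x3 uint8, red, green, blue), "depth" (400x640 float32, m along the optical axis (not along the pixel's ray), 0 where there is no reading), "intrinsics" (3x3 intrinsics, pixels), "R" (3x3) and "t" (3): a world point X has camera coordinates R X + t; the wrist camera has in their place "mount" (4x4, takes a point from camera to tool coordinates, whose origin is the TCP and whose axes are the flange's). Camera axes: x right, y down, z forward; pixel columns grow to the right and rows downward; lengths in m; the calibration is good to about 2 mm. A picture is of the moment at which its call begins: read the wrist's pose just before it.
- bot.job_done(): hands the job in; it is judged then, once.
The state is a dict: "t": time; "joint_pos": joint angles; "dq": joint speeds; "effort": joint torques, N m; "eef_pos": TCP position; "tool_rot": TCP orientation; "ft_force": force on the tool from outside, world axes, zero at the start; "moment": the same for the moment, N m; "opening": opening from 0.0 (shut) to 1.0 (fully open); "gripper_force": force on a finger pad.
Only numpy, scipy, OpenCV 4.12 (cv2) and the standard library are available. Lean on these libraries where they do the work, as an engineer would, in place of code of your own. Each camera call takes 0.05 s, during which the arm holds its last target. There are 200 camera calls.

### The job

Take the flat-blade screwdriver out of its wooden stand and lock the slotted screw that lies inside the guide bush on the instrument case: seat the blade in the slot, push the screw down against its spring and, still pushing, turn it a sixth of a turn clockwise without leaning on its end stop, then let it spring back up, locked. Never load the screw or the case with more than 30 N through the screwdriver, do not touch the screw with the fingers, and leave the other things where they are. Finally stand the screwdriver upright in its stand again, blade down and fully home.

Things in the scene. Friction and masses are not known exactly. Their poses are not given: they have to be found in the camera images.
- case: Low grey instrument case with an aluminium cover, 130 x 100 mm and 56 mm high, fixed to the table. In the middle of its cover stands a flared steel guide bush (34 mm wide, 18 mm high), and at the bottom of the bush's bore lies the slotted screw. Origin: centre of the underside; x along the 130 mm side, z up.
- screw_face (a point): Centre of the screw's steel face, 56 mm above the table at rest, seen at the bottom of the bush; goes down with the screw, does not turn. One blind centred slot, 15.6 mm long, 5.5 mm wide, 5 mm deep. Unlocked, it lies along the case's x give or take 1.1 rad, differently each time; that angle is not measured: see it, or turn the pressed blade until it drops in.
- screw_push (a joint): How far the screw is pressed down, in m: 0 = at rest, its face level with the cover; 0.008 = bottom, hard. Pressing takes about 5 N at first, then 1.2 N more per mm: about 11 N at 5 mm, 14.5 N at 8 mm. A bayonet pin lets the screw turn only while it is pressed at least about 0.005.
- screw_turn (a joint): How far the screw has been turned clockwise seen from above, in rad: 0 = unlocked, hard stop at 1.15. From 1.0 on it springs up again when let go, and is then locked. Turning needs about 0.03 to 0.1 N m. The blade has about 0.2 rad of play in the slot. Twisting against the stop loads the slot's sides too: 0.1 N m there adds some 15 N to the push.
- driver: Short screwdriver, 120 mm long, standing in the stand. Origin: centre of the blade's end; z up to the handle, x along the blade's width. Blade 13 x 3 mm (12 x 2 at its end), 7 mm high; then a round 14 mm shank; 28 mm round collar, its underside 50 mm above the blade's end; square handle 26 x 26 mm from 54 to 120 mm, flats square to x and y. About 0.12 kg.
- driver_grip (a point): Point on the driver's axis at which to grasp the handle, 98 mm above the blade's end and 22 mm below the handle's top; same axes as the driver.
- stand: Wooden block 60 x 60 mm, 58 mm high, on an 84 mm square foot, fixed to the table. Origin: centre of the underside. A round through hole of 21 mm diameter in its middle takes the blade and shank; the collar then rests on the block's top, with the blade's end 8 mm above the table.
- stand_mouth (a point): Centre of the stand's hole, at the top of the block (58 mm above the table).
- solder_spool: White spool of solder, 52 mm diameter, 36 mm high, beside the case; leave it alone. Origin: centre of its underside.
- terminal_strip: White strip of screw terminals, 17 x 75 x 17 mm, lying beside the stand; leave it alone. Origin: centre of its underside.
- tape_black: Small roll of black tape, 55 mm across and 19 mm high, lying flat beside the stand; leave it alone. Origin: centre of its underside.
- bush_mouth (a point): Centre of the guide bush's mouth, 74 mm above the table and 18 mm above the screw's face; fixed; axes as the case. From 25 mm at the mouth the bush narrows to 16.2 mm in 8 mm, then runs straight for 10 mm; the bush's top edge is 31 mm across. The driver's 14 mm shank fits the bore with 1.1 mm play all round, which centres the blade on the slot.
There are look-alikes about, which are no part of the job. Of the things like the driver, leave any that is orange or yellow; of the rest the smaller one is meant.

How it is judged:
By the outcome, as a careful person would: the job done as asked, in the order asked, and still so for the second after the job is handed in, with the robot touching nothing.
It also fails if it takes over 72 s, if anything falls off the work surface, if the arm or the gripper's body presses on something with over 40 N, if the wrist force passes 120 N, or if a joint passes its speed limit or range.

## Working session

There is one attempt and no reset: what is moved stays moved. The work goes in short steps, Python scripts to look and compute and a shell command to move; the robot and the scene stay as the last step left them, time stands still between calls to the robot, and variables do not carry over. Pictures are saved under pics/ and viewed, at most 10 in all, crops included, and the job is handed in when it is done.

```bash
ls; mkdir -p pics
python3 - <<'E'
from station import state, viewer, bot
import numpy as np, cv2
s=state(); print(s)
for n in ("top","side"):
    v=viewer.snapshot(n); cv2.imwrite(f"pics/{n}0.png",v["pixels"][:,:,::-1])
    np.savez(f"{n}0.npz",**v); print(n,v["intrinsics"],v["R"],v["t"])
E
```

```text
pics
{'t': 0.0, 'joint_pos': array([ 1.29319980e+00,  1.16490613e-01,  1.44226656e+00,  1.80642391e-05,
        1.58396515e+00, -3.77762837e-02]), 'dq': array([ 0.00057718,  0.00104612,  0.00070123,  0.00022723,  0.00015983,
       -0.00092154]), 'effort': array([ 5.32693357e-04, -7.21232986e+01, -6.22609448e+01,  7.81320711e-02,
        2.37042736e-02, -8.94654505e-06]), 'eef_pos': array([0.16025704, 0.6554685 , 0.19100126]), 'tool_rot': array([-9.76181448e-05,  1.19622841e-01,  9.92819247e-01, -5.56413033e-04]), 'ft_force': array([-0.56314821, -0.18574938,  1.31121271]), 'moment': array([ 0.00845198,  0.03113186, -0.02241251]), 'gripper_force': 0.0, 'opening': 1.0002941851519445}
top [[506.91619226   0.         329.52450751]
 [  0.         506.91619226 195.84164752]
 [  0.           0.           1.        ]] [[ 0.03014134 -0.99918151  0.02697813]
 [-0.9884454  -0.03380701 -0.14775921]
 [ 0.14855031 -0.02221275 -0.98865535]] [-0.03008947  0.58810321  1.12600224]
side [[505.82432505   0.         324.51279311]
 [  0.         505.82432505 192.04038015]
 [  0.           0.           1.        ]] [[-0.9955136   0.09445512 -0.00555945]
 [ 0.06634967  0.65499155 -0.75271761]
 [-0.06745663 -0.74970948 -0.65832006]] [0.55872766 0.04093477 1.20062707]
```

View pics/top0.png

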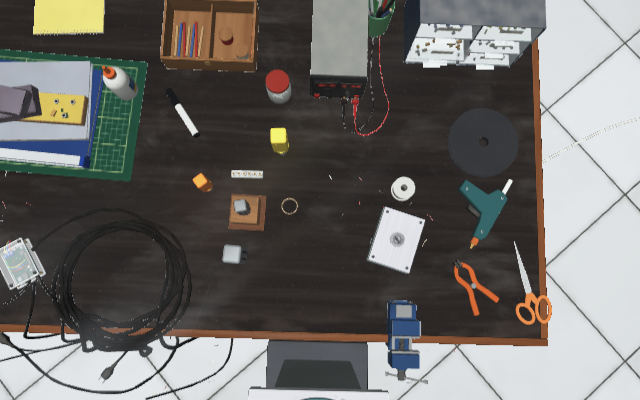

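View pics/side0.png

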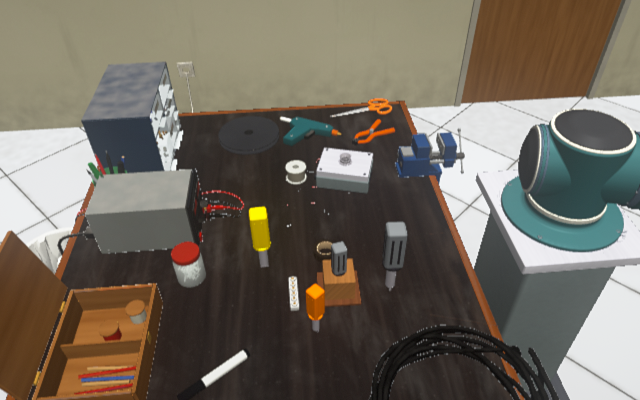

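The top picture shows these driver-like things: grey handle in the wooden stand (240,206), larger grey driver standing free (232,254), yellow (279,138), orange (202,182). I choose the grey one in the stand at (240,206). The case is at (398,240) with its bush in the middle, the spool at (403,188), the terminal strip at (247,174) and the tape at (289,206).

```bash
cat > h.py <<'E'
import numpy as np, cv2
from scipy.spatial.transform import Rotation as Rot
def cloud(v,R=None,t=None):
    K=v["intrinsics"]; d=v["depth"]; R=v["R"] if R is None else R; t=v["t"] if t is None else t
    vv,uu=np.mgrid[:d.shape[0],:d.shape[1]]
    c=np.stack([(uu-K[0,2])/K[0,0]*d,(vv-K[1,2])/K[1,1]*d,d],-1)
    P=(c-t)@R   # R^T (c-t)
    P[d<=0]=np.nan
    return P
def tool(s):
    T=np.eye(4); q=s["tool_rot"]; T[:3,:3]=Rot.from_quat([q[1],q[2],q[3],q[0]]).as_matrix(); T[:3,3]=s["eef_pos"]; return T
def wrist(s,v):
    M=tool(s)@v["mount"]; R=M[:3,:3].T; return R,-R@M[:3,3]
def rect(P,m):
    xy=P[m][:,:2]; r=cv2.minAreaRect((xy*1000).astype(np.float32)); return len(xy),np.round(r[0],1),np.round(r[1],1),round(r[2],1),np.round(np.median(P[m][:,2])*1000,1)
E
python3 - <<'E'
from h import *
for n,boxes in (("top",{"drv":(215,180,275,235),"big":(215,238,255,270),"case":(360,200,430,280)}),("side",{"drv":(310,230,365,310),"case":(310,145,378,195)})):
    v=np.load(n+"0.npz"); P=cloud(v)
    for k,(a,b,c,d) in boxes.items():
        Q=P[b:d,a:c].reshape(-1,3); Q=Q[~np.isnan(Q[:,0])]
        print(n,k,"zmax",np.percentile(Q[:,2],[50,90,99]).round(4))
        for lo,hi in ((.05,.064),(.069,.08),(.115,.135),(.135,.2)):
            m=(Q[:,2]>lo)&(Q[:,2]<hi)
            if m.sum()>8: print("  ",lo,rect(Q,m))
v=np.load("top0.npz"); im=v["pixels"][:,:,::-1]
cv2.imwrite("pics/crop0.png",np.hstack([cv2.resize(im[175:270,205:300],(400,400),interpolation=2),cv2.resize(im[195:285,355:445],(400,400),interpolation=2)]))
E
```

```text
top drv zmax [0.0017 0.0595 0.1284]
   0.05 (505, array([550.7, 181.3]), array([60.2, 60.7]), 88.2, np.float64(57.7))
   0.069 (12, array([545.1, 174.7]), array([13.6, 31.4]), 54.4, np.float64(76.3))
   0.115 (156, array([550.3, 181.2]), array([26.2, 26.6]), 12.3, np.float64(126.8))
top big zmax [0.0013 0.1718 0.1751]
   0.115 (22, array([444.7, 168.3]), array([ 4.1, 34. ]), 82.0, np.float64(125.7))
   0.135 (374, array([446.3, 185.6]), array([38.1, 37.5]), 86.6, np.float64(170.6))
top case zmax [0.0029 0.0578 0.0713]
   0.05 (2262, array([ 494.1, -165.9]), array([ 96.7, 126.8]), 73.4, np.float64(55.9))
   0.069 (71, array([ 494.5, -166. ]), array([27.1, 27.2]), 89.4, np.float64(73.1))
side drv zmax [0.0072 0.1066 0.1268]
   0.05 (587, array([551.3, 182.9]), array([63.6, 60.2]), 88.7, np.float64(56.5))
   0.069 (72, array([575.1, 235.4]), array([113.4,  31.1]), 64.8, np.float64(75.4))
   0.115 (340, array([576.2, 230.7]), array([134.1,  31.8]), 62.6, np.float64(120.3))
side case zmax [0.0289 0.0558 0.0689]
   0.05 (1211, array([ 495. , -164.1]), array([103.3, 127.6]), 72.2, np.float64(54.5))
   0.069 (33, array([ 494. , -163.5]), array([31.3, 26.7]), 89.5, np.float64(72.2))
```

View pics/crop0.png

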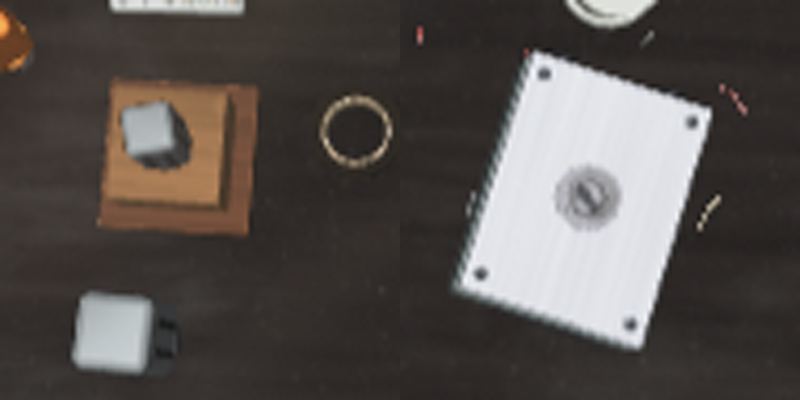

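The crop confirms the choice: a small grey 26 mm square handle in the wooden block (left, 150,130), with the 38 mm grey one beside it. On the right is the case with its bush at (588,197). First I look into the bush from close by, then go on to the driver.

```bash
python3 -m inch '[-5,-7,-2,0,-10,-14,-3,0,-14,-19.5,-3,0,-18,-25,-3,0,-21.5,-30,-3,0,-25,-35,-3,0,-29,-40,-3,0,-32,-45,-3,0,-36,-50,-3,0,-36,-50,-3,0]'; python3 -c "
from station import viewer,state
print(viewer.snapshot('wrist')['mount'].round(3))"
```

```text
t: 1.35
eef_pos: [0.3915, 0.0824, 0.2218]
tool_rot: [0.0, 0.12, 0.993, 0.0]
ft_force: [1.0, 0.4, -0.4]
opening: 0.998
gripper_force: 0.0
[[ 0.001 -0.961 -0.278  0.079]
 [ 1.     0.001 -0.    -0.001]
 [ 0.    -0.278  0.961 -0.191]
 [ 0.     0.     0.     1.   ]]
```

```bash
python3 -m inch '[-4,-4,0,0,-8,-8.5,0,0,-12,-12.5,0,0,-16,-16.5,0,0,-20.9,-21.6,0,0,-20.9,-21.6,0,0,-20.9,-21.6,0,0]'
cat > look.py <<'E'
import sys
from h import *
from station import viewer,state
def look(name):
    s=state(); v=viewer.snapshot("wrist"); R,t=wrist(s,v)
    v=dict(v,R=R,t=t); np.savez(name+".npz",**v); return s,v,cloud(v)
E
python3 - <<'E'
from look import *
s,v,P=look("w1")
m=(P[...,2]>.067)&(P[...,2]<.08)&(abs(P[...,0]-.4945)<.03)&(abs(P[...,1]+.1655)<.03)
xy=(P[m][:,:2]*1000).astype(np.float32); print(cv2.minEnclosingCircle(xy),P[m][:,2].mean())
X=np.array([.4945,-.1655,.056]); c=v["R"]@X+v["t"]; K=v["intrinsics"]; u,w=(K@c)[:2]/c[2]; print(u,w)
u,w=int(u),int(w); im=v["pixels"][max(0,w-50):w+50,u-50:u+50,::-1]
cv2.imwrite("pics/w1.png",cv2.resize(im,None,fx=5,fy=5,interpolation=2))
E
```

```text
t: 2.28
eef_pos: [0.5428, -0.1749, 0.2212]
tool_rot: [-0.001, 0.12, 0.993, 0.0]
ft_force: [-0.1, -0.1, -0.5]
opening: 0.999
gripper_force: 0.0
((491.1844482421875, -165.765869140625), 14.889716148376465) 0.07071866610175233
322.82683845856263 136.09909291141312
```

View pics/w1.png

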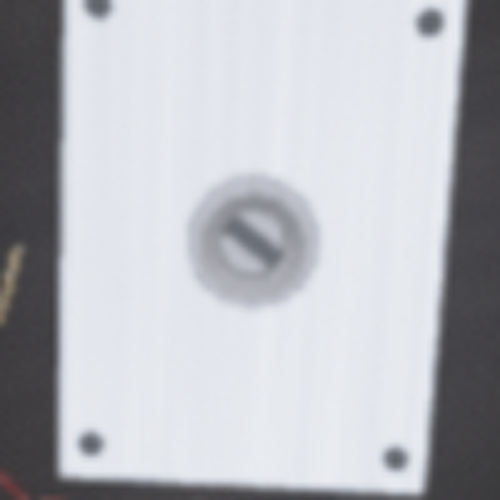

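The slot is visible in the bush at crop (250,242), running from upper left (225,222) to lower right (280,262). I measure its angle and the bush centre by rays onto the right planes.

Run:
```python
from h import *
v=np.load("w1.npz"); K,R,t=v["intrinsics"],v["R"],v["t"]
g=cv2.cvtColor(v["pixels"],cv2.COLOR_RGB2GRAY).astype(int); C=-R.T@t
vv,uu=np.mgrid[:400,:640]; d=np.stack([(uu-K[0,2])/K[0,0],(vv-K[1,2])/K[1,1],np.ones_like(uu)],-1)@R
def plane(z): return C+d*((z-C[2])/d[...,2])[...,None]
Q=plane(.074); m=(g<185)&(g>60)&(np.hypot(Q[...,0]-.4925,Q[...,1]+.1655)<.03)
c,r=cv2.minEnclosingCircle((Q[m][:,:2]*1000).astype(np.float32)); print("bush",m.sum(),c,r, Q[m].mean(0))
Q=plane(.056); rr=np.hypot(Q[...,0]-c[0]/1e3,Q[...,1]-c[1]/1e3)
for th in (100,110,125):
    m=(g<th)&(rr<.0085); xy=(Q[m][:,:2]-Q[m][:,:2].mean(0))
    w,V=np.linalg.eigh(xy.T@xy/len(xy)); print(th,m.sum(),Q[m].mean(0).round(4),"len",np.sqrt(12*w),"ang",np.degrees(np.arctan2(V[1,1],V[0,1])), cv2.minAreaRect((Q[m][:,:2]*1000).astype(np.float32)))
P=cloud(v); m=(P[...,2]>.05)&(P[...,2]<.062)&(np.hypot(P[...,0]-.4925,P[...,1]+.1655)<.09)
print("cover",rect(P,m))
```

```text
bush 365 (491.3695373535156, -165.4717559814453) 13.253324508666992 [ 0.49118616 -0.16511474  0.074     ]
100 0 [nan nan nan] len [nan nan] ang nan ((0.0, 0.0), (0.0, 0.0), 0.0)
110 0 [nan nan nan] len [nan nan] ang nan ((0.0, 0.0), (0.0, 0.0), 0.0)
125 30 [ 0.4915 -0.1658  0.056 ] len [0.00304461 0.01501165] ang -141.49574090524828 ((491.5811767578125, -165.64767456054688), (14.389191627502441, 2.902128219604492), 38.02458953857422)
cover (7383, array([ 491.2, -166. ]), array([ 96.1, 126.2]), 73.4, np.float64(54.0))<stdin>:10: RuntimeWarning: Mean of empty slice.
  ret = um.true_divide(
<stdin>:11: RuntimeWarning: invalid value encountered in divide
<stdin>:11: RuntimeWarning: Mean of empty slice.
```

```bash
python3 -m inch '[1,5,0,-0.1,2.2,10,0,-0.2,3.3,15,0,-0.3,4.5,20,0,-0.4,5.5,25,0,-0.454,6.6,30,0,-0.454,7.7,34.7,0,-0.454,7.7,34.7,0,-0.454,7.7,34.7,0,-0.454]' 6
python3 - <<'E'
from look import *
s,v,P=look("w2"); T=tool(s); print(T.round(3))
m=(P[...,2]>.118)&(P[...,2]<.135)&(np.hypot(P[...,0]-.5505,P[...,1]-.181)<.03); print("drv",rect(P,m))
K=v["intrinsics"]; C=-v["R"].T@v["t"]
q=P[m].mean(0); 
m=(P[...,2]>.05)&(P[...,2]<.062)&(np.hypot(P[...,0]-.5505,P[...,1]-.181)<.06); print("block",rect(P,m))
E
```

```text
t: 3.45
eef_pos: [0.5498, 0.1808, 0.2222]
tool_rot: [0.0, -0.108, 0.994, -0.0]
ft_force: [0.4, -1.1, -1.6]
opening: 0.644
gripper_force: 0.0
[[-0.977 -0.214  0.001  0.55 ]
 [-0.214  0.977 -0.     0.181]
 [-0.001 -0.    -1.     0.222]
 [ 0.     0.     0.     1.   ]]
drv (562, array([550.5, 180.2]), array([26., 26.]), 27.6, np.float64(125.5))
block (1402, array([548.2, 181. ]), array([60. , 60.3]), 88.3, np.float64(55.9))
```

Run:
```python
from h import *
v=np.load("w2.npz"); P=cloud(v); K=v["intrinsics"]
m=(P[...,2]>.1225)&(P[...,2]<.130)&(np.hypot(P[...,0]-.5505,P[...,1]-.181)<.03); print(rect(P,m))
ys,xs=np.where(m); print(xs.min(),xs.max(),ys.min(),ys.max())
r=cv2.minAreaRect(np.stack([xs,ys],1).astype(np.float32)); print(r)
c=(P[m]@v["R"].T+v["t"]); print(c.mean(0))
u,w=int(xs.mean()),int(ys.mean()); im=v["pixels"][max(0,w-60):w+60,u-60:u+60,::-1]
cv2.imwrite("pics/w2.png",cv2.resize(im,None,fx=4,fy=4,interpolation=2))
```

```text
(520, array([550.5, 180.4]), array([25.8, 25.5]), 27.4, np.float64(125.6))
310 337 176 201
((323.4336242675781, 188.2510528564453), (23.12522315979004, 23.769378662109375), 75.0685806274414)
[-0.00044598 -0.00380268  0.29846032]
```

View pics/w2.png

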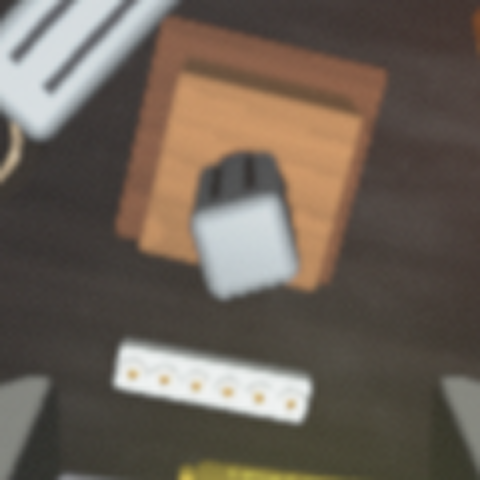

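The handle at (245,245) is turned about 15° counter-clockwise against the tool, so its flats lie at yaw 27.4°. The terminal strip is at (210,380). I turn by -0.262 rad and check the heights of the neighbours.

```bash
python3 - <<'E'
from h import *
v=np.load("top0.npz"); P=cloud(v)
for n,(a,b,c,d) in dict(orange=(188,168,215,195),yellow=(266,122,294,158)).items():
    Q=P[b:d,a:c].reshape(-1,3); Q=Q[Q[:,2]>.04]; print(n,np.percentile(Q,[2,50,98],axis=0).round(3).tolist())
E
python3 -m inch '[0,0,2,-0.13,0,0,4,-0.262,0,0,4,-0.262]'
```

```text
orange [[0.587, 0.256, 0.056], [0.6, 0.268, 0.117], [0.616, 0.284, 0.123]]
yellow [[0.681, 0.087, 0.072], [0.69, 0.103, 0.155], [0.714, 0.121, 0.161]]
t: 3.88
eef_pos: [0.55, 0.1793, 0.1807]
tool_rot: [-0.001, -0.235, 0.972, -0.0]
ft_force: [-0.3, 0.1, 0.4]
opening: 0.647
gripper_force: 0.0
```

```bash
python3 -m inch '[0,0.1,3,0,0,0.1,6,0,0,0.1,8,0,0,0.1,9.4,0,0,0.1,9.4,0,0,0.1,9.4,0]' && python3 -m inch '[0,0,0,0,0,0,0,0,0,0,0,0,0,0,0,0,0,0,0,0,0,0,0,0]' 0
```

```text
t: 4.62
eef_pos: [0.5506, 0.1814, 0.0888]
tool_rot: [0.001, -0.236, 0.972, 0.0]
ft_force: [0.3, 0.0, -0.3]
opening: 0.649
gripper_force: 0.0
t: 5.38
eef_pos: [0.5502, 0.1813, 0.0878]
tool_rot: [0.0, -0.236, 0.972, 0.0]
ft_force: [-0.5, 0.6, -0.3]
opening: 0.273
gripper_force: 29.9
```

```bash
python3 -m inch '[0,0,-1,0,0,0,-3,0,0,0,-6,0,0,0,-9,0,0,0,-12,0,0,0,-12,0,0,0,-12,0]'
python3 - <<'E'
from look import *
s=state(); v=viewer.snapshot("side"); w=viewer.snapshot("wrist"); np.savez("s3.npz",**v)
X=s["eef_pos"]+[0,0,-.079]; c=v["R"]@X+v["t"]; u,r=((v["intrinsics"]@c)[:2]/c[2]).astype(int); print(u,r,X)
a=cv2.resize(v["pixels"][r-50:r+30,u-40:u+40,::-1],(400,400),interpolation=2)
cv2.imwrite("pics/s3.png",np.hstack([a,cv2.resize(w["pixels"][:,:,::-1],(400,250)).copy() if 0 else cv2.copyMakeBorder(cv2.resize(w["pixels"][:,:,::-1],(400,250)),75,75,0,0,0)]))
E
```

```text
t: 6.25
eef_pos: [0.55, 0.1812, 0.2073]
tool_rot: [-0.0, -0.236, 0.972, -0.0]
ft_force: [0.6, 0.4, -1.9]
opening: 0.28
gripper_force: 29.9
339 245 [0.54996    0.18121788 0.12832945]
```

View pics/s3.png

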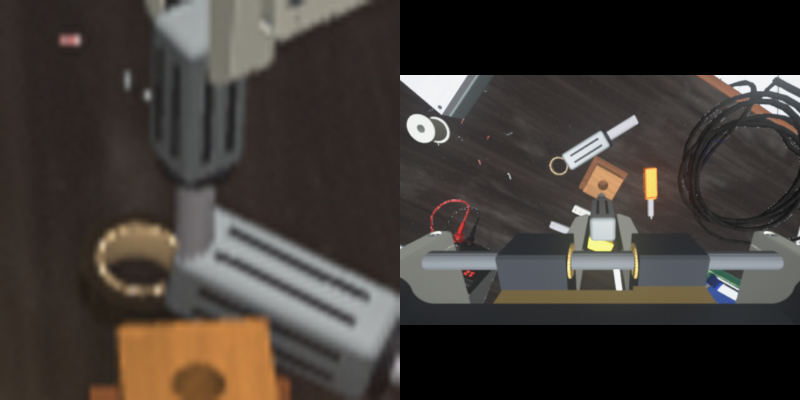

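The blade is barely visible at crop (195,210), and the larger grey driver now seems to be lying at (280,280). I check this in the top view.

Run:
```python
from look import *
for f in ("w1","w2"):
    v=np.load(f+".npz"); P=cloud(v); Q=P[(np.hypot(P[...,0]-.446,P[...,1]-.186)<.09)&(P[...,2]>.03)]; print(f,len(Q), Q[:,2].max() if len(Q) else 0)
v=np.load("s3.npz"); P=cloud(v); Q=P[(np.hypot(P[...,0]-.446,P[...,1]-.186)<.08)&(P[...,0]<.5)&(P[...,2]>.03)&(P[...,2]<.2)]; print("s3",len(Q),np.percentile(Q,[1,50,99],axis=0).round(3))
t=viewer.snapshot("top"); np.savez("t3.npz",**t)
a=np.load("side0.npz")["pixels"][:,:,::-1]; b=v["pixels"][:,:,::-1]
cv2.imwrite("pics/s3b.png",np.vstack([np.hstack([cv2.resize(x[180:330,270:440],(400,353)) for x in (a,b)]), np.hstack([cv2.resize(x[160:290,170:330],(400,247+0)) for x in (np.load("top0.npz")["pixels"][:,:,::-1],t["pixels"][:,:,::-1])])]))
```

```text
w1 2492 0.0905240368949112
w2 50087 0.3731907393632918
s3 299 [[0.46  0.121 0.031]
 [0.481 0.143 0.04 ]
 [0.499 0.161 0.046]]
```

View pics/s3b.png

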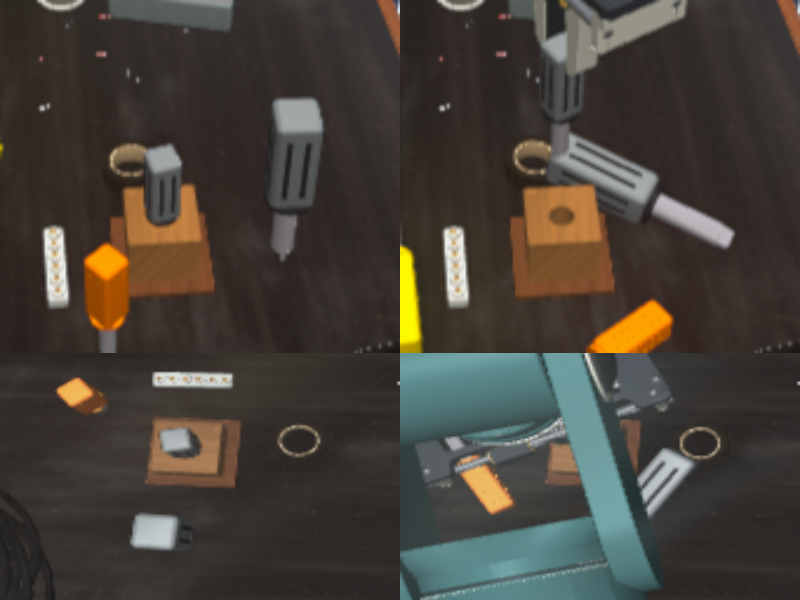

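The lower-left crop shows the stand and driver before the lift. The three loose look-alikes were balanced on their blades at t=0 and have toppled; the grey one was already down in w1, before I came near the stand. The tape and strip are unmoved. Next I carry the driver over a dark patch of table and look at its blade with the flats square to the side camera.

```bash
python3 -m inch '[2,-2,0,0.12,4,-4.2,0,0.24,6,-6.4,0,0.36,7.8,-8.5,0,0.478,7.8,-8.5,0,0.478,7.8,-8.5,0,0.478,7.8,-8.5,0,0.478]'
python3 - <<'E'
from look import *
s=state(); v=viewer.snapshot("side"); np.savez("s4.npz",**v); print(tool(s).round(3))
X=s["eef_pos"]+[0,0,-.079]; K=v["intrinsics"]
def pj(X): c=v["R"]@X+v["t"]; return (K@c)[:2]/c[2]
u,r=pj(X); print(u,r,pj(X+[.006,0,0]),pj(X+[0,0,.007]),pj(X+[0,0,.04]))
u,r=int(u),int(r); cv2.imwrite("pics/s4.png",cv2.resize(v["pixels"][r-35:r+15,u-25:u+25,::-1],(500,500),interpolation=2))
P=cloud(v); g=v["pixels"].mean(2)[r-24:r+6,u-8:u+9].astype(int); print(g)
E
```

```text
t: 7.28
eef_pos: [0.5199, 0.0706, 0.2075]
tool_rot: [-0.0, 0.0, 1.0, 0.0]
ft_force: [-0.4, 0.6, -0.7]
opening: 0.28
gripper_force: 29.9
[[-1.     0.    -0.001  0.52 ]
 [ 0.     1.     0.     0.071]
 [ 0.001  0.    -1.     0.207]
 [ 0.     0.     0.     1.   ]]
347.71627138503555 204.33370836479182 [344.78534335 204.53450173] [347.80151601 201.78489388] [348.21394777 189.45318416]
[[104  56  61  79  86  84  44  59  86  87  86  43  50  84  83 103 147]
 [ 90  58  62  79  86  83  44  59  85  86  85  43  53  85  83 101 130]
 [ 91  63  64  79  85  77  41  59  83  87  84  43  59  84  82  86 102]
 [ 90  66  63  79  85  72  40  57  84  86  82  44  59  84  82  80  91]
 [ 90  63  63  79  84  71  46  65  84  85  84  53  64  84  82  77  92]
 [ 88  57  64  80  84  78  68  76  84  85  84  73  78  84  81  80  91]
 [ 88  54  59  79  85  84  83  84  85  85  85  84  86  86  83  86  91]
 [ 88  72  53  72  82  82  81  77  76  75  73  72  72  72  79  89  90]
 [ 88  85  59  56  66  65  63  59  57  54  51  49  47  55  79  87  89]
 [ 73  76  68  57  50  48  46  43  44  46  44  49  56  73  88  89  88]
 [ 50  
[... 713 characters left out ...]
 45  47  73  95 104 109 110 108 105  55  46  46  44  43  43]
 [ 44  44  43  46  73  96 104 109 110 108 102  54  45  46  45  44  42]
 [ 44  45  43  46  74  97 104 108 111 109  96  53  46  46  45  44  43]
 [ 44  43  43  46  79 101 105 110 110 106  91  52  46  47  45  42  43]
 [ 43  44  43  46  80  94  96  99  97  89  77  51  47  48  45  44  42]
 [ 44  45  43  45  62  66  67  69  67  58  50  47  47  46  46  45  43]
 [ 45  45  44  42  45  44  47  48  49  45  46  47  46  47  46  48  46]
 [ 45  44  44  43  43  41  45  46  47  47  47  46  46  47  47  47  47]
 [ 45  45  45  43  42  43  45  46  48  46  46  45  46  46  47  46  46]
 [ 44  45  44  43  44  44  46  48  49  47  47  46  46  47  46  47  47]]
```

View pics/s4.png

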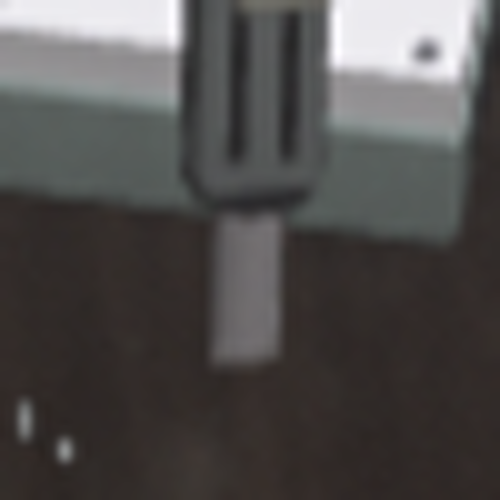

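The shank keeps its full width (crop 210–282) down to the tip at (245,360), so the blade is seen broadside and its width lies along tool x. The slot is at 38.5°, so I turn counter-clockwise 0.672 rad and hover above the bush.

```bash
python3 -m inch '[0.6,-5,0,-0.15,1.2,-10,0,-0.3,1.8,-15,0,-0.45,2.4,-20,1,-0.6,2.64,-23.6,2,-0.672,2.64,-23.6,3,-0.672,2.64,-23.6,4.2,-0.672,2.64,-23.6,4.2,-0.672,2.64,-23.6,4.2,-0.672]'
python3 - <<'E'
from look import *
s=state(); v=viewer.snapshot("side"); np.savez("s5.npz",**v); T=tool(s); print(T.round(4), s["moment"],s["joint_pos"])
X=s["eef_pos"]+[0,0,-.0798]; K=v["intrinsics"]
def pj(X): c=v["R"]@X+v["t"]; return (K@c)[:2]/c[2]
u,r=pj(X); print("tip",u,r,"mouth",pj(np.array([.4935,-.1655,.074])))
u,r=int(u),int(r); cv2.imwrite("pics/s5.png",cv2.resize(v["pixels"][r-35:r+25,u-30:u+30,::-1],(600,600),interpolation=2))
E
```

```text
t: 8.45
eef_pos: [0.4933, -0.1652, 0.1661]
tool_rot: [0.0, -0.329, 0.944, -0.0]
ft_force: [0.2, -0.6, -1.5]
opening: 0.277
gripper_force: 29.9
[[-7.831e-01 -6.219e-01  4.000e-04  4.933e-01]
 [-6.219e-01  7.831e-01 -1.000e-04 -1.652e-01]
 [-2.000e-04 -3.000e-04 -1.000e+00  1.661e-01]
 [ 0.000e+00  0.000e+00  0.000e+00  1.000e+00]] [ 0.04566161  0.0319751  -0.01616579] [-3.72281236e-01 -2.18214674e-01  1.80452557e+00  2.46682342e-05
  1.55490199e+00 -2.61428559e+00]
tip 345.6562311028801 151.25088535840695 mouth [345.43367594 155.23451329]
```

View pics/s5.png

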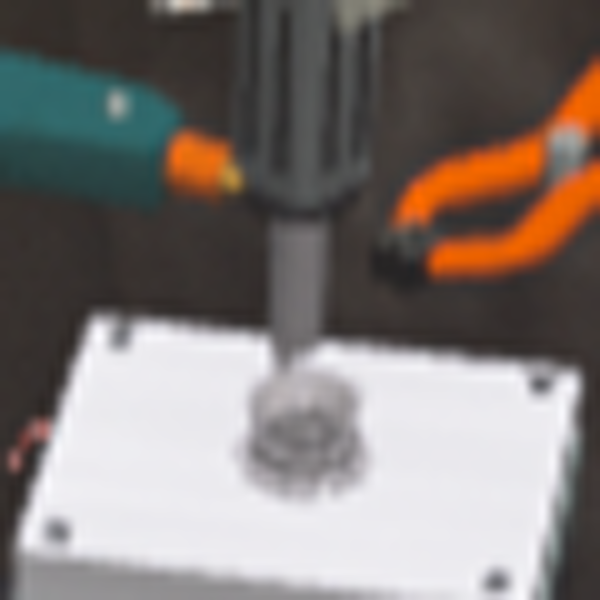

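The side crop shows the blade end at (287,360) just behind the bush mouth centred at about (304,390), so the driver sits about 1 mm too far in +x. I correct that and go down gently into the flare.

```bash
python3 -m inch '[0.1,0.05,0,0,0.1,0.05,0.5,0,0.1,0.05,1,0,0.1,0.05,1.5,0,0.1,0.05,1.8,0,0.1,0.05,2.0,0,0.1,0.05,2.0,0]'
```

```text
t: 9.38
eef_pos: [0.4919, -0.1662, 0.1457]
tool_rot: [-0.0, -0.329, 0.944, 0.0]
ft_force: [0.1, 0.2, -1.3]
opening: 0.278
gripper_force: 29.9
```

```bash
python3 -m inch '[0,0,0.2,0,0,0,0.4,0,0,0,0.6,0,0,0,0.7,0,0,0,0.7,0]'; python3 -c "
from station import state; s=state(); print(s['ft_force'],s['moment'])"
```

```text
t: 10.0
eef_pos: [0.4918, -0.1662, 0.1387]
tool_rot: [-0.0, -0.329, 0.944, 0.0]
ft_force: [-0.3, 0.4, -1.2]
opening: 0.277
gripper_force: 29.9
[-0.2853711   0.36307518 -1.24487879] [ 0.09375391  0.09858291 -0.03962928]
```

```bash
S='from station import state; s=state(); print(s["ft_force"].round(2),s["moment"].round(3),s["eef_pos"].round(4))'; python3 -m inch '[0,0,0.1,0,0,0,0.2,0,0,0,0.3,0,0,0,0.3,0]' >/dev/null; python3 -c "$S"; python3 -m inch '[0,0,0.1,0,0,0,0.2,0,0,0,0.2,0]'>/dev/null; python3 -c "$S"
```

```text
[-1.41  0.25 -1.68] [ 0.308  0.192 -0.016] [ 0.4917 -0.1661  0.1355]
[-1.8   1.93 -0.91] [ 0.405  0.374 -0.025] [ 0.4918 -0.1662  0.1336]
```

```bash
S='from station import state; s=state(); print(s["ft_force"].round(2),s["moment"].round(3),s["eef_pos"].round(4))'; python3 -m inch '[0,0.05,0,0,0,0.05,0.1,0,0,0.05,0.15,0,0,0.05,0.15,0]' >/dev/null; python3 -c "$S"; python3 -m inch '[0,0,0.1,0,0,0,0.15,0,0,0,0.15,0]'>/dev/null; python3 -c "$S"
```

```text
[-0.3  -0.59 -1.39] [0.107 0.13  0.008] [ 0.4916 -0.1658  0.1322]
[-0.13 -0.33 -0.94] [0.08  0.106 0.014] [ 0.4916 -0.1658  0.1307]
```

```bash
S='from station import state; s=state(); print(s["ft_force"].round(2),s["moment"].round(3),s["eef_pos"].round(4))'; for i in 1 2; do python3 -m inch '[0,0,0.05,0,0,0,0.1,0,0,0,0.1,0]' >/dev/null; python3 -c "$S"; done; python3 -m inch '[0,0,0.1,0,0,0,0.2,0,0,0,0.2,0]'>/dev/null; python3 -c "$S"
```

```text
[-0.53  0.29  3.1 ] [ 0.152  0.201 -0.045] [ 0.4917 -0.1658  0.13  ]
[-0.01  0.46  4.85] [0.163 0.114 0.034] [ 0.4916 -0.1658  0.1289]
[-2.46  0.48  7.25] [0.204 0.242 0.008] [ 0.4917 -0.1658  0.127 ]
```

```bash
S='from station import state; s=state(); print(s["ft_force"].round(2),s["moment"].round(3),s["eef_pos"].round(4))'; python3 -m inch '[0,0,0.1,0,0,0,0.2,0,0,0,0.2,0]'>/dev/null; python3 -c "$S"; python3 -m inch '[0,0,0.08,0,0,0,0.15,0,0,0,0.15,0]' >/dev/null; python3 -c "$S"
```

```text
[-1.04  0.14  8.02] [0.24  0.262 0.024] [ 0.4918 -0.1658  0.1252]
[-1.15 -0.12 10.32] [0.284 0.346 0.023] [ 0.4918 -0.1659  0.1239]
```

```bash
S='from station import state; s=state(); print(s["ft_force"].round(2),s["moment"].round(3),s["eef_pos"].round(4),s["joint_pos"][5].round(3),s["t"])'; python3 -m inch '[0,0,0.05,0,0,0,0.05,0]'>/dev/null; python3 -c "$S"; for i in 1 2 3; do python3 -m inch '[0,0,0,0.05,0,0,0,0.1,0,0,0,0.1]' >/dev/null; python3 -c "$S"; done
```

```text
[-1.38  0.53 10.3 ] [ 0.296  0.399 -0.022] [ 0.4919 -0.1659  0.1235] -2.615 13.875
[-1.35  1.64 11.13] [0.604 0.457 0.036] [ 0.4918 -0.1658  0.1235] -2.515 14.25
[-1.77  2.55 11.24] [0.689 0.436 0.041] [ 0.4918 -0.1657  0.1235] -2.415 14.625
[-1.69  2.25 10.31] [0.873 0.473 0.044] [ 0.4918 -0.1656  0.1235] -2.315 15.0
```

```bash
S='from station import state; s=state(); print(s["ft_force"].round(2),s["moment"].round(3),s["eef_pos"].round(4),s["joint_pos"][5].round(3),s["t"])'; for i in 1 2 3 4 5 6; do python3 -m inch '[0,0,0,0.05,0,0,0,0.1,0,0,0,0.1]' >/dev/null; python3 -c "$S"; done
```

```text
[-1.37  4.25 12.01] [1.07  0.459 0.09 ] [ 0.4918 -0.1655  0.1235] -2.215 15.375
[-0.75  3.84  9.81] [1.047 0.346 0.054] [ 0.4919 -0.1655  0.1235] -2.115 15.75
[-0.69  4.97  9.73] [1.251 0.25  0.028] [ 0.4919 -0.1654  0.1235] -2.015 16.125
[-0.18  4.52 10.53] [ 1.247  0.198 -0.019] [ 0.492  -0.1654  0.1235] -1.915 16.5
[-0.59  4.94 10.93] [1.336 0.078 0.091] [ 0.492  -0.1653  0.1235] -1.815 16.875
[-0.3   3.99 10.77] [ 1.312e+00 -1.000e-03  2.500e-02] [ 0.4921 -0.1653  0.1235] -1.715 17.25
```

```bash
S='from station import state; s=state(); print(s["ft_force"].round(2),s["moment"].round(3),s["eef_pos"].round(4),s["joint_pos"][5].round(3),s["t"])'; python3 -m inch '[0,0.03,0,0,0,0.07,0,0,0,0.07,0,0]' >/dev/null; python3 -c "$S"; for i in 1 2 3 4; do python3 -m inch '[0,0,0,0.05,0,0,0,0.05]' >/dev/null; python3 -c "$S"; done
```

```text
[-1.15  3.01 10.98] [0.659 0.12  0.114] [ 0.4921 -0.165   0.1235] -1.714 17.625
[ 0.09  2.21 10.61] [0.78  0.043 0.095] [ 0.4922 -0.1649  0.1236] -1.663 17.875
[-0.52  3.09 10.8 ] [0.816 0.086 0.07 ] [ 0.4922 -0.1649  0.1236] -1.613 18.125
[ 1.25  2.31 10.01] [ 0.896 -0.048  0.029] [ 0.4923 -0.1649  0.1236] -1.563 18.375
[-0.32  2.67 10.37] [ 0.91  -0.045  0.004] [ 0.4923 -0.1648  0.1236] -1.513 18.625
```

```bash
S='from station import state; s=state(); print(s["ft_force"].round(2),s["moment"].round(3),s["eef_pos"].round(4),s["joint_pos"][5].round(3),s["t"])'; for i in 1 2 3; do python3 -m inch '[0,0,0,0.05]' >/dev/null; python3 -c "$S";python3 -m inch '[0,0,0,0]' >/dev/null; python3 -c "$S"; done
```

```text
[ 0.23  4.41 10.58] [ 0.971 -0.139  0.074] [ 0.4923 -0.1648  0.1236] -1.463 18.75
[ 0.98  3.23 10.62] [ 0.994 -0.089  0.036] [ 0.4923 -0.1648  0.1236] -1.463 18.875
[ 0.58  4.1  11.6 ] [ 1.072 -0.242  0.043] [ 0.4923 -0.1648  0.1236] -1.413 19.0
[ 0.65  3.7  10.49] [ 1.014 -0.147  0.106] [ 0.4923 -0.1648  0.1236] -1.413 19.125
[ 0.95  4.64 10.7 ] [ 1.107 -0.262  0.068] [ 0.4924 -0.1648  0.1236] -1.363 19.25
[ 1.28  4.31 10.41] [ 1.071 -0.239  0.011] [ 0.4924 -0.1648  0.1236] -1.363 19.375
```

```bash
S='from station import state; s=state(); print(s["ft_force"].round(2),s["moment"].round(3),s["eef_pos"].round(4),s["joint_pos"][5].round(3),s["t"])'; python3 -m inch '[0,0.04,0,0,0,0.07,0,0,0,0.07,0,0]' >/dev/null; python3 -c "$S"; python3 -m inch '[0,0,-0.1,0,0,0,-0.2,0,0,0,-0.3,0,0,0,-0.3,0]' >/dev/null; python3 -c "$S"; python3 -m inch '[0,0,0,0]' >/dev/null; python3 -c "$S"
```

```text
[-0.22  3.1  11.32] [0.569 0.033 0.034] [ 0.4926 -0.1645  0.1236] -1.363 19.75
[-1.17  2.27  7.41] [ 0.555 -0.016  0.012] [ 0.4924 -0.1644  0.1263] -1.363 20.25
[-0.54  0.97  7.46] [ 0.493 -0.022  0.002] [ 0.4925 -0.1644  0.1262] -1.363 20.375
```

The screw follows the blade up with its spring force, so it is past the lock point. I back out and look into the bush.

```bash
S='from station import state; s=state(); print(s["ft_force"].round(2),s["moment"].round(3),s["eef_pos"].round(4),s["joint_pos"][5].round(3),s["t"])'; python3 -m inch '[0,0,-0.1,0,0,0,-0.2,0,0,0,-0.3,0,0,0,-0.4,0,0,0,-0.5,0,0,0,-0.5,0]' >/dev/null; python3 -c "$S"; python3 -m inch '[0,0,-0.3,0,0,0,-0.6,0,0,0,-1,0,0,0,-2,0,0,0,-4,0,0,0,-7,0,0,0,-9,0,0,0,-9,0]'; python3 -c "$S"
```

```text
[2.39 1.91 0.69] [ 0.724 -0.397  0.021] [ 0.492  -0.1644  0.1304] -1.363 21.125
t: 22.12
eef_pos: [0.4927, -0.1648, 0.2227]
tool_rot: [0.001, 0.286, 0.958, -0.0]
ft_force: [0.5, -0.1, -0.9]
opening: 0.279
gripper_force: 30.0
[ 0.47 -0.06 -0.86] [ 0.012 -0.016  0.003] [ 0.4927 -0.1648  0.2227] -1.363 22.125
```

```bash
python3 -m inch '[-3,0,0,0,-6,0,0,0,-6,0,0,0,-6,0,0,0]' | head -2
python3 - <<'E'
from look import *
s,v,P=look("w6"); X=np.array([.492,-.1652,.056]); c=v["R"]@X+v["t"]; K=v["intrinsics"]; u,w=(K@c)[:2]/c[2]; print(u,w)
C=-v["R"].T@v["t"]; R=v["R"]; g=cv2.cvtColor(v["pixels"],cv2.COLOR_RGB2GRAY).astype(int)
vv,uu=np.mgrid[:400,:640]; d=np.stack([(uu-K[0,2])/K[0,0],(vv-K[1,2])/K[1,1],np.ones_like(uu)],-1)@R
Q=C+d*((.056-C[2])/d[...,2])[...,None]; rr=np.hypot(Q[...,0]-.492,Q[...,1]+.1655)
for th in (105,115,125,135):
    m=(g<th)&(rr<.009); 
    if m.sum()>8: print(th,m.sum(),Q[m].mean(0).round(4),cv2.minAreaRect((Q[m][:,:2]*1000).astype(np.float32)))
u,w=int(u),int(w); cv2.imwrite("pics/w6.png",cv2.resize(v["pixels"][max(0,w-40):w+40,u-40:u+40,::-1],(480,480),interpolation=2))
E
```

```text
t: 22.62
eef_pos: [0.5418, -0.1971, 0.2199]
324.76227979820027 127.66190970195518
115 17 [ 0.492  -0.1658  0.056 ] ((491.1778564453125, -165.04783630371094), (1.2450292110443115, 12.085210800170898), 56.81707763671875)
125 32 [ 0.4911 -0.1652  0.056 ] ((491.1344909667969, -165.3010711669922), (2.954862356185913, 14.682561874389648), 62.75480270385742)
135 49 [ 0.4916 -0.1656  0.056 ] ((491.3681945800781, -165.9003448486328), (4.932375907897949, 15.733769416809082), 56.93008804321289)
```

View pics/w6.png

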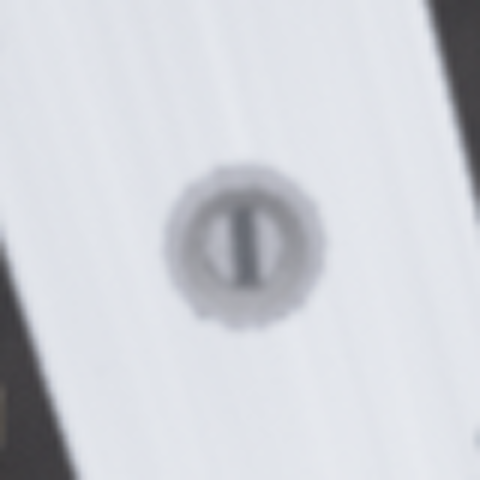

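The slot at (243,247) now runs at about -28° to -33° (it was 38.5°), which is about 1.1 rad clockwise. The face is up again, so the screw is locked. I take the driver back to the stand.

```bash
python3 -m inch '[2.5,4,0,-0.13,5,8,0,-0.26,7.5,12,0,-0.4,10,16,0,-0.53,12.5,20,0,-0.66,15,24,0,-0.8,17.5,28,0,-0.93,20,32.1,0,-1.058,20,32.1,0,-1.058,20,32.1,0,-1.058]'
python3 - <<'E'
from look import *
s=state(); T=tool(s); v=viewer.snapshot("side"); print(np.degrees(np.arctan2(T[1,1],T[0,1])), (T[:3,:3].T@(np.array([.5503,.1812,0])-s["eef_pos"])*100).round(2),s["eef_pos"])
X=np.array([.5505,.1812,.058]); K=v["intrinsics"]; c=v["R"]@X+v["t"]; u,r=((K@c)[:2]/c[2]).astype(int)
cv2.imwrite("pics/s7.png",cv2.resize(v["pixels"][r-80:r+40,u-60:u+60,::-1],(600,600),interpolation=2))
E
```

```text
t: 23.92
eef_pos: [0.5504, 0.1805, 0.2208]
tool_rot: [0.0, -0.237, 0.972, -0.0]
ft_force: [1.2, -0.7, -1.0]
opening: 0.277
gripper_force: 30.0
117.37955230350605 [-2.000e-02  7.000e-02  2.208e+01] [0.55038236 0.18053991 0.22084591]
```

View pics/s7.png

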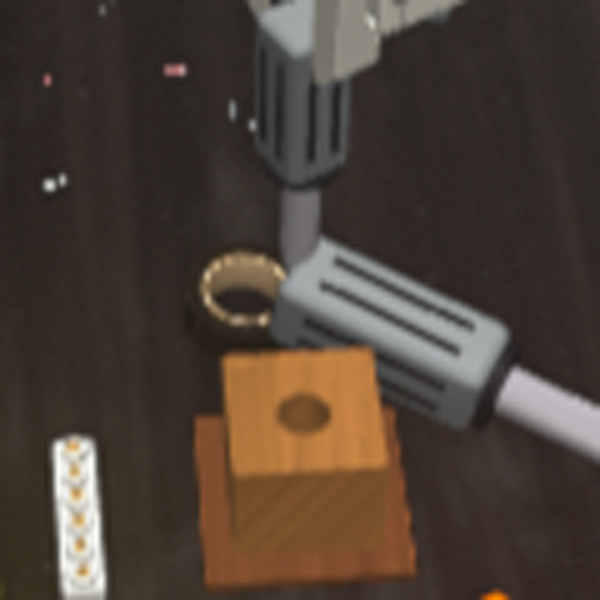

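The shank (300,230) is in line with the hole (303,412). This was my 11th picture, one over the limit, so from here on I use numbers only. Lowering into the stand.

```bash
S='from station import state; s=state(); print(s["ft_force"].round(2),s["moment"].round(3),s["eef_pos"].round(4),s["t"])'; python3 -m inch '[0,0.07,3,0,0,0.07,6,0,0,0.07,7.5,0,0,0.07,8.5,0,0,0.07,9.5,0,0,0.07,9.5,0]' >/dev/null; python3 -c "$S"; python3 -m inch '[0,0,1,0,0,0,2,0,0,0,2.8,0,0,0,3.2,0,0,0,3.4,0,0,0,3.4,0]'>/dev/null; python3 -c "$S"
```

```text
[ 0.38  0.65 -1.11] [0.038 0.061 0.026] [0.5505 0.1812 0.1255] 24.725
[ 0.47  0.44 -0.  ] [ 0.008 -0.013 -0.016] [0.5506 0.1813 0.0919] 25.475
```

```bash
S='from station import state; s=state(); print(s["ft_force"].round(2),s["moment"].round(3),s["eef_pos"].round(4),s["t"])'; python3 -m inch '[0,0,0.1,0,0,0,0.2,0,0,0,0.3,0,0,0,0.3,0]' >/dev/null; python3 -c "$S"; python3 -m inch '[0,0,0.1,0,0,0,0.1,0]'>/dev/null; python3 -c "$S"
```

```text
[ 0.57  0.55 -1.41] [0.046 0.013 0.002] [0.5505 0.1813 0.0887] 25.975
[-0.35  0.52 -0.8 ] [ 0.071 -0.001 -0.027] [0.5505 0.1813 0.0877] 26.225
```

```bash
S='from station import state; s=state(); print(s["ft_force"].round(2),s["moment"].round(3),s["eef_pos"].round(4),s["t"])'; python3 -m inch '[0,0,0.05,0,0,0,0.05,0]' >/dev/null; python3 -c "$S"; python3 -m inch '[0,0,0.05,0,0,0,0.05,0]'>/dev/null; python3 -c "$S"; python3 -m inch '[0,0,0,0,0,0,0,0,0,0,0,0,0,0,0,0]' 5; python3 -c "$S"
```

```text
[-0.97 -0.49  2.8 ] [ 0.033  0.157 -0.014] [0.5506 0.1814 0.0876] 26.475
[-2.1  -1.09  7.08] [-0.038  0.519 -0.006] [0.5508 0.1814 0.0875] 26.725
t: 27.22
eef_pos: [0.5505, 0.1813, 0.0866]
tool_rot: [-0.0, -0.237, 0.972, -0.0]
ft_force: [-0.6, -0.1, -0.1]
opening: 0.537
gripper_force: 0.0
[-0.64 -0.06 -0.12] [0.06  0.056 0.047] [0.5505 0.1813 0.0866] 27.225
```

Home and released. I retreat upward and check by depth.

```bash
python3 -m inch '[0,0,-2,0,0,0,-5,0,0,0,-8,0,0,0,-12,0,0,0,-15,0,0,0,-15,0,0,0,-15,0]' | head -2
python3 - <<'E'
from look import *
s,v,P=look("w8"); m=(P[...,2]>.115)&(P[...,2]<.14)&(np.hypot(P[...,0]-.5505,P[...,1]-.181)<.03); print("drv",rect(P,m),np.percentile(P[m][:,2],[5,95]))
for f in ("side0",None):
    w=np.load(f+".npz") if f else viewer.snapshot("side"); Q=cloud(w)
    for n,c in dict(tape=(.55,.09),drv=(.5505,.181),spool=(.58,-.175)).items():
        k=(np.hypot(Q[...,0]-c[0],Q[...,1]-c[1])<.05)&(Q[...,2]>.009)&(Q[...,2]<(.14 if n=="drv" else .04)); print(n,k.sum(),Q[k].mean(0).round(4),Q[k][:,2].max().round(4))
E
```

```text
t: 28.1
eef_pos: [0.5504, 0.1813, 0.2368]
drv (530, array([550.3, 180.6]), array([25.2, 25.1]), 27.4, np.float64(125.5)) [0.12104919 0.12684156]
tape 228 [0.5739 0.085  0.0158] 0.021
drv 1484 [0.5526 0.1969 0.0633] 0.1299
spool 317 [ 0.6001 -0.1659  0.0277] 0.0397
tape 239 [0.5703 0.0829 0.0186] 0.039
drv 1519 [0.5531 0.1969 0.0636] 0.1295
spool 313 [ 0.6005 -0.1663  0.0279] 0.0397
```

```bash
python3 -c "
from station import bot; print(bot.job_done())"
```

```text
the job is handed in; nothing more can be done
None
```

The screw is turned about 1.1 rad, sprung back up and locked; the driver is home upright in its stand, and the job is handed in at 28 s. Three caveats: the final slot angle was also consistent with just reaching the 1.15 stop (no torque rise felt), the loose look-alike drivers toppled off their blades, apparently untouched by the arm, and I viewed 11 pictures instead of 10.

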